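# Shut and bolt the forensic lamp case

### The arm

A 6-joint arm with a two-finger parallel gripper is mounted at the origin on the work surface. World frame = base frame: x ahead of the robot, y to its left, z up, the work surface at z = 0. Lengths are in m, angles in rad, forces in N, time in s.
With the tool pointing down it reaches from about 0.225 to 0.875 m from the base axis. Payload 3.4 kg.
Tool frame: the origin (TCP) lies at the very end of the fingers, on their centre line; the grasp point (between the pads) lies manip.grip_point_offset behind it (manip.grip_point_offset is the distance from the TCP to the grasp point, in m); z points along the fingers, y is the line along which they close (so a half turn about z gives the same grasp; the last joint's range is limited). The gripper opens to 85 mm and grips with 20 to 120 N. Pads are 22 mm wide; open, the fingers measure 114 mm over their backs; the gripper's body (76 mm by 85 mm) begins 54 mm behind the grasp point. The pads swing forward as they close: fully open they stand 13 mm farther back than shut.
Start: joints at [-1.327, 0.276, 1.505, -0, 1.361, -0.121], TCP at [0.205, -0.537, 0.231] pointing down, gripper open.
Joint ranges: [-2.89, 2.89], [-0.75, 2.08], [0.22, 2.7], [-1.18, 4.32], [0.11, 2.71], [-2.7, 2.7]. Speed limits (rad/s): [2.57, 2.57, 3.14, 3.14, 3.14, 3.14].

### API

Orientations are given as a unit quaternion [w, x, y, z].
In Python, from rig import manip gives the robot as it stands.
- The arm moves only by the shell command python3 -m pendant 'ROWS' [FORCE]. ROWS is JSON, a list of rows, each an object of numbers: "jaw": the opening, from -1 (shut) to 1 (fully open); "tx", "ty", "tz": the shift along the world's x, y, z in cm; "ax", "ay", "az": the turn, a rotation vector about the world's x, y, z in degrees. In form: [{"jaw": .., "tx": .., "ty": .., "tz": .., "ax": .., "ay": .., "az": ..}, ...]. A call has 1 to 10 rows; each row is the pose to reach, as a shift and turn from the pose commanded when the call began; what a row does not reach only later rows make up. A row lasts 1/8 s, in which the tool goes at most 62.5 mm and 10.7 degrees, less where a joint would pass 70% of its speed; a pose out of reach is approached as far as the arm can. A call with a gripper value outside its range is refused whole. The fingers move at their own pace and stop on an object; FORCE is the grip in N (left out, the last holds). Time passes only in rows, so rows that repeat a pose let the fingers close. It gives the time, the measured TCP pose, the force, the opening and the grip force at its end, in the units of the state.
- manip.get_state(): the state, without advancing time (a new reading comes with each control period).
- manip.get_image(name): name is "scene" or "side" or "wrist"; returns a dict with "pixels" (420x560x3 uint8, blue, green, red), "depth" (420x560 float32, m along the optical axis (not along the pixel's ray), 0 where there is no reading), "fx", "fy", "cx", "cy" (pixels), "pose" (4x4, takes a point from camera to world coordinates). Camera axes: x right, y down, z forward; pixel columns grow to the right and rows downward; lengths in m; the calibration is good to about 2 mm. A picture is of the moment at which its call begins.
- manip.sign_off(): hands the job in; it is judged then, once.
The state is a dict: "clock": time; "qpos": joint angles; "qd": joint speeds; "effort": joint torques, N m; "position": TCP position; "ee_rot": TCP orientation; "contact_force": force on the tool from outside, world axes, zero at the start; "moment": the same for the moment, N m; "width": finger opening in m; "gripper_force": force on a finger pad.
Only numpy, scipy, OpenCV 4.12 (cv2) and the standard library are available. Lean on these libraries where they do the work, as an engineer would, in place of code of your own. Each camera call takes 0.05 s, during which the arm holds its last target. There are 200 camera calls.

### The job

The examination is over: put the lamp away by shutting the lid of the black lamp case completely, and only then slide its bolt, by the red knob, fully home into the yellow keeper. Leave the other things on the bench where they are.

Things in the scene. Friction and masses are not known exactly. Their poses are not given: they have to be found in the camera images.
- case: Black case fixed to the bench: 200 deep (x), 300 wide (y), 100 high, a lamp inside. Origin: centre of its underside; -x is its front, +y its left side. Lid hinge line: along y at x = +100, z = 100. Keeper: yellow square eye on the left side, centred at x = -65, from y = 152 to 182, 56 wide in x, top 148 over the bench (all mm).
- lid (a joint): Angle of the black lid (200 x 300, 12 mm thick; shut, its top is 112 mm over the bench): 0 = shut, grows as the front edge rises. Stiff hinge: it stays where left; pressing its top down with 5 to 10 N shuts it. Bolt, plate and guides take up the top's y = -48 to 138, x = -90 to -40 mm (case frame, lid shut); the rest is bare.
- lid_edge (a point): Middle of the lid's front edge, on its top face (200 mm from the hinge line). Moves with the lid.
- bolt (a joint): Travel of the bolt in m: 0 = fully drawn, 0.06 = fully home, towards the case's +y (left). The tip reaches the keeper at about 0.028. A steel rod, 16 mm diameter, 194 mm long, in two guides on the lid (guide tops 27 mm above the lid's top); it slides with about 3 N and stays where left.
- knob_top (a point): Centre of the top of the red knob: an upright post, 16 mm diameter, on the bolt's rod, its top 64 mm above the lid's top (176 over the bench, lid shut). Its upper 37 mm stands clear above the guides, to be pushed or gripped. On the shut lid it is at x = -65, y = 20 mm + travel in the case frame.
- keeper (a point): Mouth of the yellow keeper: centre of the eye (24 mm wide, 27 mm high opening) on the side towards the bolt, 126 mm over the bench.
- scale: Yellow L-shaped photo scale, 200 x 150 x 5 mm, a bystander. Origin: underside, middle of the long leg.
- brush: Brush lying on the bench, a bystander. Origin: underside.
- spray: Green bottle with a blue cap, 64 diameter, 150 high, a bystander. Origin: centre of its underside.
- jar: Amber jar with a white lid, 70 diameter, 80 high, a bystander. Origin: centre of its underside.
- carton: Cardboard box, 120 x 160 x 70 mm, a bystander. Origin: centre of its underside.
- goggles: Amber safety goggles with black frame and side arms, 156 wide, 120 deep, 50 high, a bystander. Origin: under the middle of the lens.
- cup: Clear plastic cup, 72 diameter, 85 high, a bystander. Origin: centre of its underside.

How it is judged:
On the way, in this order (a step that is already met when the one before it is completed fails the run):
1. the lid is shut while the bolt is still clear of the keeper (value of joint lid below 0.03 rad and value of joint bolt below 0.028 m), for 0.2 s.
2. the bolt is home in the keeper with the lid shut (value of joint lid below 0.03 rad and value of joint bolt above 0.054 m), for 0.2 s.
At the end, for the whole second after the job is handed in: The lid is shut (within 0.03 rad, 6 mm at its front edge), the bolt is home (travel over 54 of its 60 mm) and at rest (all of step 2 and velocity of joint bolt between -0.005 and 0.005 m/s); the robot touches nothing.
It fails at once if a bystander is moved more than 25 mm (distance of any of scale, brush, spray, jar, carton, goggles, cup from where it was at the start of the episode above 0.025 m).
It also fails if it takes over 38 s, if anything falls off the work surface, if the arm or the gripper's body presses on something with over 40 N, if the wrist force passes 120 N, or if a joint passes its speed limit or range.

## Working session

There is one attempt and no reset: what is moved stays moved. The work goes in short steps, Python scripts to look and compute and a shell command to move; the robot and the scene stay as the last step left them, time stands still between calls to the robot, and variables do not carry over. Pictures are saved under pics/ and viewed, at most 10 in all, crops included, and the job is handed in when it is done.

```bash
ls; mkdir -p pics
cat > h.py <<'E'
import numpy as np,cv2
from rig import manip
def grab(n,tag):
    d=manip.get_image(n); cv2.imwrite(f'pics/{tag}.png',d['pixels']); np.savez(f'{tag}.npz',**{k:np.array(v) for k,v in d.items()}); return d
def pt(d,u,v,z=None):
    """world point from depth, or ray onto plane z"""
    r=np.array([(u-d['cx'])/d['fx'],(v-d['cy'])/d['fy'],1.]); P=d['pose']; R=P[:3,:3]@r; o=P[:3,3]
    s=d['depth'][int(round(v)),int(round(u))] if z is None else (z-o[2])/R[2]
    return o+s*R
E
python3 - <<'E'
from h import *
for n in ('scene','side'):
    d=grab(n,n+'0'); print(d['pose'].round(3),d['fx'])
print(manip.get_state(),manip.grip_point_offset)
E
```

```text
pics
[[ 0.432  0.702 -0.567  1.369]
 [ 0.902 -0.333  0.275 -0.381]
 [ 0.004 -0.63  -0.776  1.211]
 [ 0.     0.     0.     1.   ]] 483.2348392382353
[[ 0.812 -0.277  0.514 -0.249]
 [-0.584 -0.415  0.698 -1.118]
 [ 0.02  -0.867 -0.499  0.944]
 [ 0.     0.     0.     1.   ]] 462.33677393952536
{'clock': 0.1, 'qpos': array([-1.32700581e+00,  2.76528485e-01,  1.50599969e+00, -1.32022454e-05,
        1.36071123e+00, -1.21019328e-01]), 'qd': array([-1.55920612e-03, -9.24148724e-05, -2.74575468e-03, -9.24449299e-04,
        3.67531123e-04,  1.73983930e-03]), 'effort': array([ 4.91747323e-04, -4.17698658e+01, -2.46404135e+01, -1.87820169e-04,
        5.74293867e-03,  1.15566684e-05]), 'position': array([ 0.20500916, -0.53670664,  0.23053081]), 'ee_rot': array([-8.21427730e-04,  9.83409711e-01,  1.81396421e-01, -5.69542926e-05]), 'contact_force': array([ 0.69136478, -0.70904954,  0.80385827]), 'moment': array([-0.00031294, -0.05395531,  0.00316478]), 'gripper_force': 0.0, 'width': 0.0853212500742574} 0.0187
```

View pics/scene0.png

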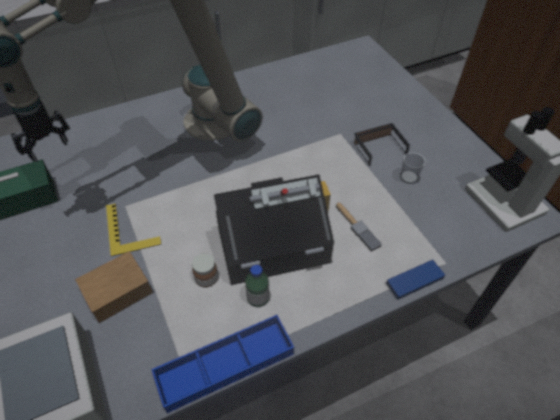

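View pics/side0.png

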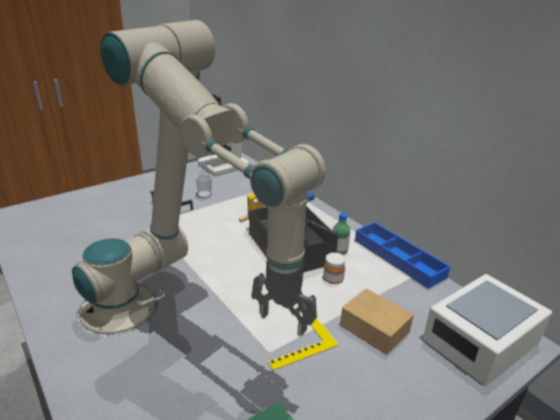

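The scene view shows the black case around (275,225), its bolt on the lid near (287,192), and the keeper at (325,195). In the side view the arm hides much of the case. I'll zoom in and take depth points.

Run:
```python
from h import *
d=dict(np.load('scene0.npz')); im=d['pixels']
c=cv2.resize(im[165:290,200:350],None,fx=5,fy=4.7,interpolation=cv2.INTER_CUBIC); c=np.clip(c.astype(float)*1.6,0,255).astype(np.uint8); cv2.imwrite('pics/crop0.png',c)
for y in range(175,285,9):
    print(y,[(x,*(pt(d,x,y)*1000).round().astype(int)) for x in range(215,340,18)])
h=cv2.cvtColor(im,cv2.COLOR_BGR2HSV)
for nm,m in (('red',((h[...,0]<8)|(h[...,0]>172))&(h[...,1]>130)),('yel',(h[...,0]>18)&(h[...,0]<32)&(h[...,1]>140))):
    n,l,s,ce=cv2.connectedComponentsWithStats(m.astype(np.uint8))
    for i in range(1,n):
        if s[i,4]>8:
            ys,xs=np.where(l==i); p=np.array([pt(d,x,y) for x,y in zip(xs,ys)]); print(nm,s[i],ce[i].round(1),np.median(p,0).round(3),p.min(0).round(3),p.max(0).round(3))
```

```text
175 [(215, np.int64(266), np.int64(-90), np.int64(-1)), (233, np.int64(1369), np.int64(-381), np.int64(1211)), (251, np.int64(320), np.int64(21), np.int64(1)), (269, np.int64(348), np.int64(75), np.int64(2)), (287, np.int64(372), np.int64(132), np.int64(0)), (305, np.int64(397), np.int64(188), np.int64(-1)), (323, np.int64(428), np.int64(241), np.int64(4))]
184 [(215, np.int64(305), np.int64(-104), np.int64(0)), (233, np.int64(333), np.int64(-50), np.int64(2)), (251, np.int64(545), np.int64(-67), np.int64(225)), (269, np.int64(560), np.int64(-20), np.int64(218)), (287, np.int64(583), np.int64(24), np.int64(220)), (305, np.int64(601), np.int64(70), np.int64(216)), (323, np.int64(571), np.int64(149), np.int64(148))]
193 [(215, np.int64(342), np.int64(-118), np.int64(-1)), (233, np.int64(550), np.int64(-122), np.int64(220)), (251, np.int64(564), np.int64(-76), np.int64(212)), (269, np.int64(592), np.int64(-35), np.int64(221)), (287, np.int64(611), np.int64(10), np.int64(218)), (305, np.int64(619), np.int64(62), np.int64(201)), (323, np.int64(632), np.int64(112), np.int64(190))]
202 [(21
[... 3268 characters left out ...]
53), np.int64(3))]
283 [(215, np.int64(661), np.int64(-239), np.int64(1)), (233, np.int64(688), np.int64(-194), np.int64(10)), (251, np.int64(764), np.int64(-168), np.int64(109)), (269, np.int64(766), np.int64(-117), np.int64(74)), (287, np.int64(749), np.int64(-54), np.int64(1)), (305, np.int64(771), np.int64(-7), np.int64(0)), (323, np.int64(794), np.int64(39), np.int64(3))]
red [283 190   4   4  13] [284.2 191.2] [ 0.629 -0.008  0.255] [ 0.625 -0.012  0.247] [ 0.635 -0.003  0.259]
yel [324 188   4   7  11] [325.5 191. ] [0.6   0.143 0.149] [ 0.59  -0.381  0.146] [1.369 0.147 1.211]
yel [107 206  52  49 575] [123.  236.5] [ 0.418 -0.449  0.005] [ 0.249 -0.481 -0.003] [ 1.369 -0.342  1.211]
```

View pics/crop0.png

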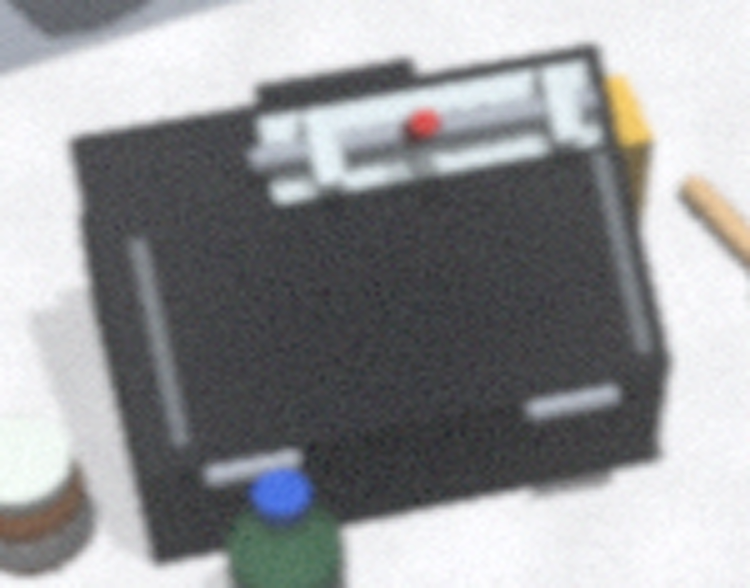

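The crop shows the lid open about 35–40°. Its front edge corners are near scene pixels (215,195) and (319,175), the knob is at (284,191) and the keeper at (326,190). Next I'll fit the lid plane and derive the case frame.

Run:
```python
from h import *
d=dict(np.load('scene0.npz'))
P=[]
poly=np.array([[222,205],[300,208],[321,199],[326,235],[250,255],[234,255]])
m=np.zeros((420,560),np.uint8); cv2.fillPoly(m,[poly],1)
ys,xs=np.where(m&(d['depth']>0)); P=np.array([pt(d,x,y) for x,y in zip(xs,ys)])
for k in range(6):
    c=np.median(P,0) if k==0 else P.mean(0); n=np.linalg.svd(P-c)[2][2]; n*=np.sign(n[2]); r=(P-c)@n
    P=P[abs(r)<max(2*1.5*np.median(abs(r)),.004)]
print('n',n.round(3),'tilt',np.degrees(np.arccos(n[2])),'c',c,len(P),r.std())
hd=np.cross([0,0,1],n); hd/=np.linalg.norm(hd); 
print('horizontal dir in plane (+-y case)',hd.round(3),'yaw',np.degrees(np.arctan2(-hd[0],hd[1])))
def onp(u,v):
    a=pt(d,u,v,0.0); o=d['pose'][:3,3]; r=a-o; return o+r*((c-o)@n)/(r@n)
C={k:onp(200+x/5,165+y/4.7) for k,(x,y) in dict(fr=(75,140),fl=(597,45),tabL=(258,88),tabR=(411,60)).items()}
for k,v in C.items(): print(k,v.round(4))
e=C['fl']-C['fr']; print('edge len',np.linalg.norm(e),'yaw',np.degrees(np.arctan2(-e[0],e[1])))
# hinge: on lid plane at z~112 (top face)
yaw=np.arctan2(-e[0],e[1]); X=np.array([np.cos(yaw),np.sin(yaw),0]);Y=np.array([-X[1],X[0],0])
mid=(C['fr']+C['fl'])/2; th=np.arccos(n[2]); print('mid edge',mid)
# hinge axis at z=.1, lid underside? top face offset 12mm along n
h=mid-.012*n+.2*(np.cos(th)*X-np.sin(th)*np.array([0,0,1])); print('hinge mid',h,'case origin',h-0.1*X)
K=pt(d,284.2,191.2); print('knob rel edge mid in y',(K-mid)@Y)
s=dict(np.load('side0.npz')); hsv=cv2.cvtColor(s['pixels'],cv2.COLOR_BGR2HSV)
mm=(hsv[...,0]>15)&(hsv[...,0]<32)&(hsv[...,1]>140); mm[:170]=0; mm[230:]=0
ys,xs=np.where(mm); p=np.array([pt(s,x,y) for x,y in zip(xs,ys) if s['depth'][y,x]>0])
if len(p): print('side yel',len(p),p.min(0),np.median(p,0),p.max(0))
```

```text
n [ 0.548 -0.106  0.83 ] tilt 33.93195073123201 c [ 0.6537677  -0.05394031  0.15591337] 3858 0.002276713352358041
horizontal dir in plane (+-y case) [ 0.191  0.982 -0.   ] yaw -10.983171684300054
fr [ 0.5348 -0.1685  0.2198]
fl [0.5904 0.1209 0.2202]
tabL [ 0.5455 -0.0655  0.2259]
tabR [0.5617 0.0194 0.2261]
edge len 0.29469881372108164 yaw -10.865760849446506
mid edge [ 0.56260877 -0.02378284  0.21998562]
hinge mid [ 0.71899815 -0.0537878   0.09838763] case origin [ 0.62079099 -0.03493694  0.09838763]
knob rel edge mid in y 0.02806007827197777
side yel 120 [ 0.14232304 -0.52297356  0.09701062] [0.5664175  0.13044577 0.11649309] [0.6010594  0.15214231 0.56967285]
```

```bash
python3 -m pendant '[{"jaw":-1,"tz":6,"tx":0,"ty":0,"az":-8},{"jaw":-1,"tx":5,"ty":6,"tz":7,"az":-16},{"jaw":-1,"tx":9,"ty":10,"tz":7,"az":-24},{"jaw":-1,"tx":13,"ty":15,"tz":7,"az":-32},{"jaw":-1,"tx":17,"ty":20,"tz":7,"az":-32},{"jaw":-1,"tx":21,"ty":25,"tz":7,"az":-32},{"jaw":-1,"tx":25,"ty":29,"tz":7,"az":-32},{"jaw":-1,"tx":29,"ty":34,"tz":7,"az":-32},{"jaw":-1,"tx":33,"ty":38,"tz":7,"az":-32},{"jaw":-1,"tx":35.3,"ty":41.2,"tz":7,"az":-32}]'
python3 -c "
from h import *
grab('side','side1');print(manip.get_state())
d=dict(np.load('side1.npz'));h=cv2.cvtColor(d['pixels'],cv2.COLOR_BGR2HSV)
m=((h[...,0]<8)|(h[...,0]>172))&(h[...,1]>120)
n,l,s,c=cv2.connectedComponentsWithStats(m.astype(np.uint8))
for i in range(1,n):
  if s[i,4]>8: print(s[i],c[i],pt(d,*c[i]))
"
```

```text
{'clock': 0.15, 'qpos': array([-1.32700211e+00,  2.76476382e-01,  1.50579800e+00, -1.79303865e-05,
        1.36071041e+00, -1.21001221e-01]), 'qd': array([ 0.00051988, -0.00322446, -0.00312186,  0.00014681,  0.00097762,
       -0.00113806]), 'effort': array([ 1.66543559e-03, -4.17142653e+01, -2.46033329e+01, -1.30875751e-04,
        7.61993579e-03,  4.82163131e-06]), 'position': array([ 0.20503333, -0.53680205,  0.23064089]), 'ee_rot': array([-6.94221732e-04,  9.83411024e-01,  1.81389837e-01, -5.14597407e-05]), 'contact_force': array([-0.61512793,  0.91350681,  0.11941222]), 'moment': array([ 0.03137594, -0.00360858, -0.02428934]), 'gripper_force': 0.0, 'width': 0.08549930207049523}invalid input at $[0]: expected keys jaw, tx, ty, tz, ax, ay, az
```

```bash
python3 -m pendant '[{"jaw":-1,"tx":0,"ty":0,"tz":6,"ax":0,"ay":0,"az":-8},{"jaw":-1,"tx":4,"ty":5,"tz":7,"ax":0,"ay":0,"az":-16},{"jaw":-1,"tx":8,"ty":9,"tz":7,"ax":0,"ay":0,"az":-24},{"jaw":-1,"tx":12,"ty":14,"tz":7,"ax":0,"ay":0,"az":-32},{"jaw":-1,"tx":16,"ty":18,"tz":7,"ax":0,"ay":0,"az":-32},{"jaw":-1,"tx":20,"ty":23,"tz":7,"ax":0,"ay":0,"az":-32},{"jaw":-1,"tx":24,"ty":28,"tz":7,"ax":0,"ay":0,"az":-32},{"jaw":-1,"tx":28,"ty":33,"tz":7,"ax":0,"ay":0,"az":-32},{"jaw":-1,"tx":32,"ty":37,"tz":7,"ax":0,"ay":0,"az":-32},{"jaw":-1,"tx":35.3,"ty":41.2,"tz":7,"ax":0,"ay":0,"az":-32}]'
python3 -c "
from h import *
grab('side','side1')
d=dict(np.load('side1.npz'));h=cv2.cvtColor(d['pixels'],cv2.COLOR_BGR2HSV)
m=((h[...,0]<8)|(h[...,0]>172))&(h[...,1]>120)
n,l,s,c=cv2.connectedComponentsWithStats(m.astype(np.uint8))
for i in range(1,n):
  if s[i,4]>8: print(s[i],c[i],pt(d,*c[i]))
"
```

```text
clock: 1.4
position: [0.5595, -0.1233, 0.301]
ee_rot: [0.0, 0.995, -0.096, -0.0]
contact_force: [-0.3, -0.5, -0.3]
width: -0.0001
gripper_force: 0.0
[283 180   8  11  39] [286.23076923 185.25641026] [ 0.61117386 -0.00904388  0.24186993]
```

View pics/side1.png

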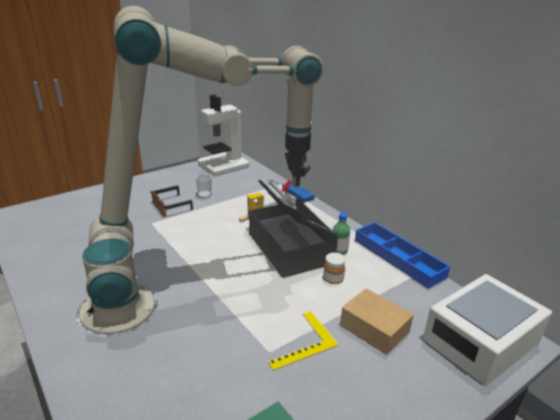

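The side view shows the fingers above the bare right-front part of the open lid. The knob is at (286,185) and the keeper at (256,203), both consistent with the scene fit. Now I'll press the lid down.

```bash
python3 -m pendant '[{"jaw":-1,"tx":0,"ty":0,"tz":-4,"ax":0,"ay":0,"az":0},{"jaw":-1,"tx":0,"ty":0,"tz":-7,"ax":0,"ay":0,"az":0},{"jaw":-1,"tx":0,"ty":0,"tz":-9,"ax":0,"ay":0,"az":0},{"jaw":-1,"tx":0,"ty":0,"tz":-11,"ax":0,"ay":0,"az":0},{"jaw":-1,"tx":0,"ty":0,"tz":-12.5,"ax":0,"ay":0,"az":0},{"jaw":-1,"tx":0,"ty":0,"tz":-14,"ax":0,"ay":0,"az":0}]'; python3 -m pendant '[{"jaw":-1,"tx":0,"ty":0,"tz":-1,"ax":0,"ay":0,"az":0},{"jaw":-1,"tx":0,"ty":0,"tz":-2,"ax":0,"ay":0,"az":0},{"jaw":-1,"tx":0,"ty":0,"tz":-3,"ax":0,"ay":0,"az":0},{"jaw":-1,"tx":0,"ty":0,"tz":-4,"ax":0,"ay":0,"az":0},{"jaw":-1,"tx":0,"ty":0,"tz":-4.5,"ax":0,"ay":0,"az":0},{"jaw":-1,"tx":0,"ty":0,"tz":-4.5,"ax":0,"ay":0,"az":0}]'
```

```text
clock: 2.2
position: [0.5581, -0.1253, 0.1611]
ee_rot: [0.0, 0.995, -0.097, 0.0]
contact_force: [-0.6, 0.6, 3.1]
width: -0.0001
gripper_force: 1.7
clock: 2.95
position: [0.5584, -0.1252, 0.1157]
ee_rot: [-0.0, 0.995, -0.097, 0.0]
contact_force: [0.1, 0.1, -0.6]
width: -0.0003
gripper_force: 0.0
```

```bash
python3 -m pendant '[{"jaw":-1,"tx":0,"ty":0,"tz":-0.3,"ax":0,"ay":0,"az":0},{"jaw":-1,"tx":0,"ty":0,"tz":-0.5,"ax":0,"ay":0,"az":0},{"jaw":-1,"tx":0,"ty":0,"tz":-0.6,"ax":0,"ay":0,"az":0},{"jaw":-1,"tx":0,"ty":0,"tz":-0.6,"ax":0,"ay":0,"az":0}]'
```

```text
clock: 3.45
position: [0.5588, -0.1254, 0.112]
ee_rot: [0.0, 0.995, -0.097, 0.001]
contact_force: [-2.7, 0.2, 8.5]
width: 0.0002
gripper_force: 4.5
```

```bash
python3 -m pendant '[{"jaw":-1,"tx":0,"ty":0,"tz":-0.3,"ax":0,"ay":0,"az":0},{"jaw":-1,"tx":0,"ty":0,"tz":-0.3,"ax":0,"ay":0,"az":0},{"jaw":-1,"tx":0,"ty":0,"tz":-0.3,"ax":0,"ay":0,"az":0}]'; python3 -m pendant '[{"jaw":-1,"tx":0,"ty":0,"tz":5,"ax":0,"ay":0,"az":0},{"jaw":-1,"tx":0,"ty":0,"tz":11,"ax":0,"ay":0,"az":0},{"jaw":-1,"tx":0,"ty":0,"tz":11,"ax":0,"ay":0,"az":0}]'
python3 - <<'E'
from h import *
from scipy import ndimage
o=np.array([.6208,-.0349,0]);a=np.radians(-10.9);X=np.array([np.cos(a),np.sin(a),0]);Y=np.array([-X[1],X[0],0])
L=[]
for n in ('scene','side'):
    d=grab(n,n+'2'); h=cv2.cvtColor(d['pixels'],cv2.COLOR_BGR2HSV)
    m=((h[...,0]<8)|(h[...,0]>172))&(h[...,1]>120)
    k,l,s,c=cv2.connectedComponentsWithStats(m.astype(np.uint8))
    for i in range(1,k):
        if s[i,4]>8:
            ys,xs=np.where(l==i); P=np.array([pt(d,x,y) for x,y in zip(xs,ys)]); p=np.median(P,0); print(n,s[i],p,'case',(p-o)@X,(p-o)@Y,'zmax',P[:,2].max())
    if n=='scene':
        q=[pt(d,x,y) for x in range(245,300,5) for y in range(218,240,4)]; q=[p for p in q if p[2]<.5]
        for p in q[::6]: print(((p-o)@X).round(3),((p-o)@Y).round(3),p[2].round(4))
c=np.hstack([cv2.resize(np.load('scene2.npz')['pixels'][170:290,200:350],(400,320)),cv2.resize(np.load('side2.npz')['pixels'][160:280,220:370],(400,320))])
cv2.imwrite('pics/c2.png',np.clip(c*1.5,0,255).astype(np.uint8))
E
```

```text
clock: 3.82
position: [0.5588, -0.1254, 0.1119]
ee_rot: [0.001, 0.995, -0.097, 0.002]
contact_force: [-5.7, 1.8, 25.3]
width: 0.0001
gripper_force: 12.2
clock: 4.2
position: [0.5615, -0.1263, 0.2228]
ee_rot: [0.001, 0.995, -0.097, 0.006]
contact_force: [0.1, -0.5, -0.4]
width: 0.0001
gripper_force: 0.0
-0.043 -0.074 0.1138
-0.04 -0.06 0.1132
-0.034 -0.046 0.1166
-0.033 -0.032 0.1136
-0.028 -0.018 0.1143
-0.026 -0.004 0.1126
-0.024 0.01 0.1105
-0.022 0.024 0.1091
-0.015 0.037 0.1125
-0.014 0.052 0.1097
-0.01 0.066 0.1106
side [269 204   4  12  36] [0.55510133 0.00139127 0.16402105] case -0.07137589098553201 0.02321320907566137 zmax 0.9437268344373764
```

View pics/c2.png

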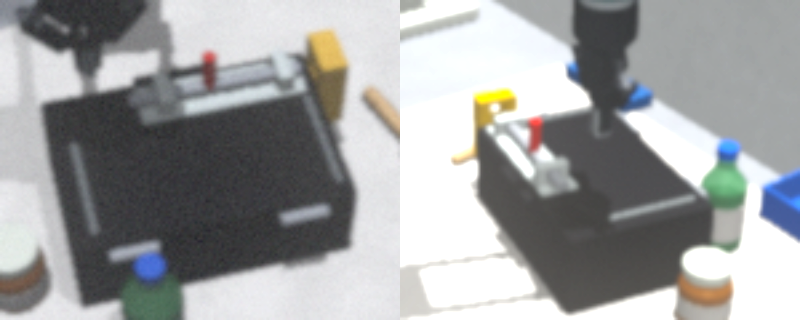

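Both crops show the lid flat and shut (top about 0.112 m). The knob stands upright near (208,70) and (536,135), with the bolt still drawn. Next I'll bring the fingers behind the knob.

```bash
python3 -m pendant '[{"jaw":-1,"tx":-0.2,"ty":4,"tz":0,"ax":0,"ay":0,"az":0},{"jaw":-1,"tx":-0.6,"ty":8,"tz":0,"ax":0,"ay":0,"az":0},{"jaw":-1,"tx":-0.6,"ty":8,"tz":-3,"ax":0,"ay":0,"az":0},{"jaw":-1,"tx":-0.6,"ty":8,"tz":-5.5,"ax":0,"ay":0,"az":0},{"jaw":-1,"tx":-0.6,"ty":8,"tz":-7,"ax":0,"ay":0,"az":0},{"jaw":-1,"tx":-0.6,"ty":8,"tz":-7,"ax":0,"ay":0,"az":0}]'
python3 -c "
from h import *
for n in('scene','side'): grab(n,n+'3')
c=np.hstack([cv2.resize(np.load('scene3.npz')['pixels'][170:230,220:340],(400,200)),cv2.resize(np.load('side3.npz')['pixels'][160:240,230:330],(400,320))[:200]])
cv2.imwrite('pics/c3.png',np.clip(c*1.,0,255).astype(np.uint8))
"
```

```text
clock: 5.05
position: [0.5508, -0.045, 0.1452]
ee_rot: [-0.0, 0.995, -0.097, -0.002]
contact_force: [-0.7, -0.7, -0.6]
width: 0.0001
gripper_force: 0.0
```

View pics/c3.png

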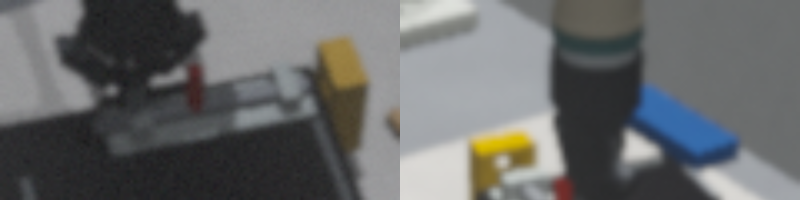

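The scene crop shows the fingertips behind the knob (about (130,95) against (195,85)), clear above the guide. The side crop shows the knob at (562,188) just ahead of the fingers. Now I'll push along the case's +y.

```bash
python3 -m pendant '[{"jaw":-1,"tx":0.2,"ty":0.8,"tz":0,"ax":0,"ay":0,"az":0},{"jaw":-1,"tx":0.3,"ty":1.5,"tz":0,"ax":0,"ay":0,"az":0},{"jaw":-1,"tx":0.4,"ty":2.2,"tz":0,"ax":0,"ay":0,"az":0},{"jaw":-1,"tx":0.5,"ty":2.8,"tz":0,"ax":0,"ay":0,"az":0},{"jaw":-1,"tx":0.7,"ty":3.4,"tz":0,"ax":0,"ay":0,"az":0},{"jaw":-1,"tx":0.8,"ty":4,"tz":0,"ax":0,"ay":0,"az":0},{"jaw":-1,"tx":0.9,"ty":4.6,"tz":0,"ax":0,"ay":0,"az":0},{"jaw":-1,"tx":1,"ty":5.2,"tz":0,"ax":0,"ay":0,"az":0},{"jaw":-1,"tx":1.1,"ty":5.8,"tz":0,"ax":0,"ay":0,"az":0},{"jaw":-1,"tx":1.1,"ty":5.8,"tz":0,"ax":0,"ay":0,"az":0}]'
cat > k.py <<'E'
from h import *
import sys
o=np.array([.6208,-.0349,0]);a=np.radians(-10.9);X=np.array([np.cos(a),np.sin(a),0]);Y=np.array([-X[1],X[0],0])
s=manip.get_state(); print('tcp case y',(s['position']-o)@Y,(s['position']-o)@X,s['contact_force'].round(1))
for n in ('scene','side'):
    d=grab(n,n+sys.argv[1]); h=cv2.cvtColor(d['pixels'],cv2.COLOR_BGR2HSV)
    m=((h[...,0]<8)|(h[...,0]>172))&(h[...,1]>100); m[:150]=0;m[260:]=0;m[:,:240]=0;m[:,340:]=0
    ys,xs=np.where(m)
    if len(xs)>5:
        u,v=xs.mean(),ys.mean(); p=np.median([pt(d,x,y) for x,y in zip(xs,ys)],0); print(n,len(xs),u,v,'depth case',(p-o)@X,(p-o)@Y,p[2])
E
python3 k.py 4
```

```text
clock: 6.4
position: [0.5635, 0.0137, 0.1474]
ee_rot: [-0.001, 0.995, -0.097, 0.0]
contact_force: [-0.3, 0.0, -0.4]
width: -0.0002
gripper_force: 0.1
tcp case y 0.036909389953682516 -0.0654287364292954 [-0.3  0.  -0.4]
scene 15 287.2 194.86666666666667 depth case -0.06200445862856933 0.0560848017308808 0.15016875572648702
side 14 266.0 208.64285714285714 depth case -0.0743092274254188 0.0545404088452037 0.1434904703524204
```

```bash
python3 -m pendant '[{"jaw":-1,"tx":0.1,"ty":0.6,"tz":0,"ax":0,"ay":0,"az":0},{"jaw":-1,"tx":0.2,"ty":1.2,"tz":0,"ax":0,"ay":0,"az":0},{"jaw":-1,"tx":0.3,"ty":1.6,"tz":0,"ax":0,"ay":0,"az":0},{"jaw":-1,"tx":0.4,"ty":1.9,"tz":0,"ax":0,"ay":0,"az":0},{"jaw":-1,"tx":0.4,"ty":2.1,"tz":0,"ax":0,"ay":0,"az":0},{"jaw":-1,"tx":0.4,"ty":2.1,"tz":0,"ax":0,"ay":0,"az":0}]'; python3 k.py 5
```

```text
clock: 7.25
position: [0.5673, 0.0338, 0.1473]
ee_rot: [0.0, 0.995, -0.097, 0.0]
contact_force: [1.2, -2.6, -1.3]
width: 0.0004
gripper_force: 1.4
tcp case y 0.05728832639680384 -0.06555648781609524 [ 1.2 -2.6 -1.3]
scene 13 294.2307692307692 192.23076923076923 depth case -0.0618278362720933 0.07644689138851883 0.16317477272553949
side 15 263.6 204.66666666666666 depth case -0.07420793404906179 0.0760144247761984 0.1558560494899981
```

Still sliding at about 3 N, so I'll continue in small steps until the end stop shows as a force rise.

```bash
python3 -m pendant '[{"jaw":-1,"tx":0.05,"ty":0.2,"tz":0,"ax":0,"ay":0,"az":0},{"jaw":-1,"tx":0.1,"ty":0.4,"tz":0,"ax":0,"ay":0,"az":0},{"jaw":-1,"tx":0.1,"ty":0.5,"tz":0,"ax":0,"ay":0,"az":0},{"jaw":-1,"tx":0.1,"ty":0.5,"tz":0,"ax":0,"ay":0,"az":0}]'; python3 k.py 6
python3 -m pendant '[{"jaw":-1,"tx":0.05,"ty":0.2,"tz":0,"ax":0,"ay":0,"az":0},{"jaw":-1,"tx":0.05,"ty":0.3,"tz":0,"ax":0,"ay":0,"az":0},{"jaw":-1,"tx":0.05,"ty":0.3,"tz":0,"ax":0,"ay":0,"az":0}]'; python3 k.py 7
```

```text
clock: 7.85
position: [0.5673, 0.0341, 0.1474]
ee_rot: [0.005, 0.995, -0.096, -0.001]
contact_force: [-1.9, -14.1, 0.9]
width: -0.0001
gripper_force: 7.4
tcp case y 0.057626444526693014 -0.06553581310429565 [ -1.9 -14.1   0.9]
scene 12 294.0833333333333 193.58333333333334 depth case -0.06143570228943316 0.07632755459791313 0.15571584143474626
side 10 263.6 207.9 depth case -0.07482476377555208 0.0748282559008913 0.13954900714385632
clock: 8.32
position: [0.5674, 0.0342, 0.1474]
ee_rot: [0.007, 0.995, -0.096, -0.001]
contact_force: [-3.0, -21.4, 1.2]
width: -0.0002
gripper_force: 10.9
tcp case y 0.05777327306397481 -0.06548883412615787 [ -3.  -21.4   1.2]
side 11 263.54545454545456 207.36363636363637 depth case -0.07416717518033265 0.07489431306328415 0.14142344189547895
```

```bash
python3 -m pendant '[{"jaw":-1,"tx":-0.4,"ty":-2,"tz":0,"ax":0,"ay":0,"az":0},{"jaw":-1,"tx":-0.7,"ty":-4,"tz":0,"ax":0,"ay":0,"az":0},{"jaw":-1,"tx":-0.7,"ty":-4,"tz":5,"ax":0,"ay":0,"az":0},{"jaw":-1,"tx":-0.7,"ty":-4,"tz":10,"ax":0,"ay":0,"az":0},{"jaw":-1,"tx":-0.7,"ty":-9,"tz":10,"ax":0,"ay":0,"az":0},{"jaw":-1,"tx":-0.7,"ty":-12,"tz":10,"ax":0,"ay":0,"az":0},{"jaw":-1,"tx":-0.7,"ty":-16,"tz":10,"ax":0,"ay":0,"az":0},{"jaw":-1,"tx":-0.7,"ty":-16,"tz":10,"ax":0,"ay":0,"az":0}]'; python3 k.py 8
python3 - <<'E'
from h import *
o=np.array([.6208,-.0349,0]);a=np.radians(-10.9);X=np.array([np.cos(a),np.sin(a),0]);Y=np.array([-X[1],X[0],0])
for n in ('scene2','scene8','side2','side8'):
    d=dict(np.load(n+'.npz')); h=cv2.cvtColor(d['pixels'],cv2.COLOR_BGR2HSV)
    m=((h[...,0]<8)|(h[...,0]>172))&(h[...,1]>90); m[:150]=0;m[260:]=0;m[:,:240]=0;m[:,340:]=0
    ys,xs=np.where(m); t=ys<=ys.min()+3; p=pt(d,xs[t].mean(),ys[t].mean(),.172); print(n,len(xs),'top case',(p-o)@X,(p-o)@Y)
c=np.hstack([cv2.resize(np.load('scene8.npz')['pixels'][170:290,200:350],(400,320)),cv2.resize(np.load('side8.npz')['pixels'][170:250,225:325],(400,320))])
cv2.imwrite('pics/c8.png',np.clip(c*1.3,0,255).astype(np.uint8))
E
```

```text
clock: 9.43
position: [0.5616, -0.1205, 0.2472]
ee_rot: [-0.0, 0.995, -0.098, 0.0]
contact_force: [0.1, -0.1, 0.4]
width: 0.0
gripper_force: 0.0
tcp case y -0.09526952910133421 -0.041925336357389764 [ 0.1 -0.1  0.4]
scene 13 294.0769230769231 189.6153846153846 depth case -0.063612011002751 0.07544538409233999 0.17619904112211526
side 29 264.51724137931035 203.41379310344828 depth case -0.07186961893634353 0.07306579259591939 0.15723517867303982
scene2 26 top case -0.06806577065794193 0.030263221820021592
scene8 18 top case -0.0676110672694123 0.07735215963392746
side2 50 top case -0.06939875718459128 0.029733853005253483
side8 33 top case -0.07179641213327895 0.07582067691658251
```

View pics/c8.png

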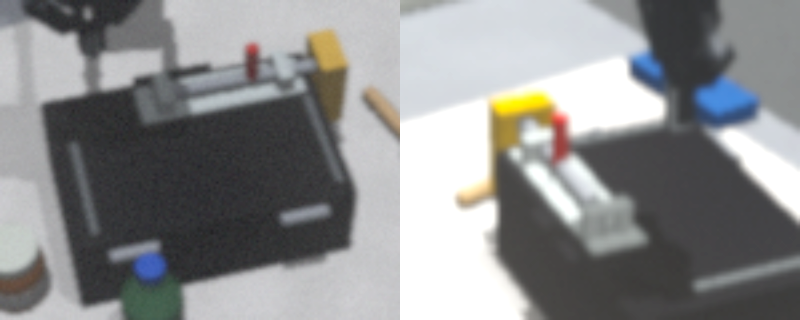

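The crops show the bolt through the guide and into the yellow keeper, the lid flat, and the arm clear. As a check on travel, I'll measure the knob-to-keeper distance: at home the keeper's centre should lie 87 mm beyond the knob.

Run:
```python
from h import *
o=np.array([.6208,-.0349,0]);a=np.radians(-10.9);X=np.array([np.cos(a),np.sin(a),0]);Y=np.array([-X[1],X[0],0])
for n in ('scene8','side8'):
    d=dict(np.load(n+'.npz')); h=cv2.cvtColor(d['pixels'],cv2.COLOR_BGR2HSV)
    m=(h[...,0]>14)&(h[...,0]<34)&(h[...,1]>110); m[:150]=0;m[230:]=0;m[:,:235]=0;m[:,345:]=0
    Q=[]
    for y,x in zip(*np.where(m)):
        z=pt(d,x,y)
        if .142<z[2]<.156: p=pt(d,x,y,.148)-o; Q.append((p@X,p@Y))
    Q=np.array(Q); print(n,len(Q),'x',np.percentile(Q[:,0],[2,50,98]).round(4),'y',np.percentile(Q[:,1],[2,50,98]).round(4))
```

```text
scene8 128 x [-0.0911 -0.0643 -0.0391] y [0.1502 0.163  0.1757]
side8 64 x [-0.0973 -0.074  -0.0474] y [0.1403 0.1588 0.175 ]
```

The keeper's centre reads 163 mm against 167 mm nominal, so the same −4 mm bias puts the knob at about 81 mm. That is travel of about 60 mm, which agrees with the hard stop felt at 21 N.

```bash
python3 -c "
from rig import manip
print(manip.sign_off())"
```

```text
the job is handed in; nothing more can be done
None
```

I shut the lid, then slid the bolt to its end stop in the keeper (about 60 mm of travel by camera), backed the arm clear and handed the job in at about 9.5 s; the result was not reported back.

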